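Tip-test the sealed tins and reject the rattler

TASK

One of the two sealed tins has a weight loose inside. Tip each tin by pressing its tray's coloured tab fully down for a good second and letting go, first the yellow tab, then the blue: the sound tin swings back level, while the rattler's tray stays tipped because its weight has rolled to the low side. Stand the rattler upright in the red repair box, leave the sound tin seated on its level tray, and do not disturb the scissors, the tape or the pot of strips.

Things in the scene. Friction and masses are not known exactly. Their poses are not given: they have to be found in the camera images.
- tin_yellow: sealed bare-steel tin, a closed cylinder 67 mm in diameter over the rims and 75 mm high, about 0.22 kg, standing on the tray with the yellow tab. Origin: centre of its underside; z points up through its lid. The two tins look and weigh the same; the weight hidden inside is fast in one and a loose ball in the other.
- tray_yellow (a joint): tilt (rad) of the tray with the yellow tab: about -0.03 at rest (level to the eye), 0.33 fully tipped (stop), tab end down. A light spring (under 0.5 N at the tab) levels it when let go, empty or with the sound tin; with the rattler, once its weight has rolled to the low side, it stays near 0.33. The weight needs about half a second at full tilt to roll over.
- tab_yellow (a point): centre of the upper face of the yellow square press tab (45 x 45 mm, 8 mm thick) at one end of the tray, 53 mm above the table at rest, about 18 mm when fully tipped. It lies 100 mm from the tilt axis in the tray's +x; x runs from tin to tab, y along the tilt axis. The other end has a plain grey block.
- seat_yellow (a point): centre of the round seat under the tin on the yellow tray: 50 mm above the table at rest, 12 mm below the tilt axis; its rim is 8 mm high, 72 mm inside. x and y as for the tab. The plywood stand is fixed to the table; its two posts, 70 mm high, stand 56 mm from the tin's centre along +y and -y.
- tin_blue: sealed bare-steel tin, a closed cylinder 67 mm in diameter over the rims and 75 mm high, about 0.22 kg, standing on the tray with the blue tab. Origin: centre of its underside; z points up through its lid. The two tins look and weigh the same; the weight hidden inside is fast in one and a loose ball in the other.
- tray_blue (a joint): tilt (rad) of the tray with the blue tab: about -0.03 at rest (level to the eye), 0.33 fully tipped (stop), tab end down. A light spring (under 0.5 N at the tab) levels it when let go, empty or with the sound tin; with the rattler, once its weight has rolled to the low side, it stays near 0.33. The weight needs about half a second at full tilt to roll over.
- tab_blue (a point): centre of the upper face of the blue square press tab (45 x 45 mm, 8 mm thick) at one end of the tray, 53 mm above the table at rest, about 18 mm when fully tipped. It lies 100 mm from the tilt axis in the tray's +x; x runs from tin to tab, y along the tilt axis. The other end has a plain grey block.
- seat_blue (a point): centre of the round seat under the tin on the blue tray: 50 mm above the table at rest, 12 mm below the tilt axis; its rim is 8 mm high, 72 mm inside. x and y as for the tab. The plywood stand is fixed to the table; its two posts, 70 mm high, stand 56 mm from the tin's centre along +y and -y.
- repair_box_in (a point): centre of the inner floor of the red open repair box, 120 x 120 mm inside, outer walls 130 x 130 mm and 26 mm high, floor 5 mm thick, fixed to the table; x and y along its walls.
- strip_pot: bystander: open tin, 68 mm across and 70 mm high, with cardboard strips standing in it to about 110 mm. Origin: centre of its underside.
- scissors: bystander: closed scissors with green handles, 135 mm long, 12 mm high, lying flat. Origin: on the table, 20 mm behind the pivot; blades to +x.
- tape_roll: bystander: roll of brown tape lying flat, 80 mm across, 24 mm high. Origin: centre of its underside.
Things that resemble listed ones, but are neither listed nor needed, are in the scene too. Leave any orange look-alike of the part that bears tray_yellow alone.

How it is judged:
By the outcome, as a careful person would: the job done as asked, in the order asked, and still so for the second after the job is handed in, with the robot touching nothing.
It also fails if it takes over 62 s, if anything falls off the work surface, if the arm or the gripper's body presses on something with over 40 N, if the wrist force passes 120 N, or if a joint passes its speed limit or range.

ROBOT

A 7-joint arm with a two-finger parallel gripper is mounted at the origin on the work surface. World frame = base frame: x ahead of the robot, y to its left, z up, the work surface at z = 0. Lengths are in m, angles in rad, forces in N, time in s.
With the tool pointing down it reaches from about 0.35 to 0.9 m from the base axis. Payload 8.1 kg.
Tool frame: the origin (TCP) lies on the centre line of the jaws, within the pads' length; the fingertips stand 14 mm ahead of it and the grasp point (between the pads) lies 5 mm behind it (arm.tip_reach is the distance from the TCP to the fingertips, in m); z points along the fingers, y is the direction in which the jaws open and shut (so a half turn about z gives the same grasp; the last joint's range is limited). The gripper opens to 92 mm and grips with 3 to 60 N. Pads are 19 mm wide; open, the fingers measure 130 mm over their backs; the gripper's body (75 mm by 190 mm) begins 47 mm behind the grasp point.
Start: joints at [-1.381, 0.434, 0.025, 1.573, -0.012, 1.134, -0.075], TCP at [0.18, 0.598, 0.241] pointing down, gripper open.
Joint ranges: [-2.62, 2.62], [-0.44, 2.09], [-1.27, 1.32], [0.08, 2.57], [-1.32, 4.46], [0.12, 2], [-2.74, 2.74]. Speed limits (rad/s): [2.22, 2.22, 3.01, 3.01, 3.14, 3.14, 3.14].

INTERFACE

Orientations are given as a rotation vector (axis times angle).
In Python, from cell import sensors, vision, arm, nets gives the robot as it stands.
- The arm moves only by the shell command python3 -m handwheel 'ROWS' [FORCE]. ROWS is JSON, a list of rows, each an object of numbers: "tx", "ty", "tz": the shift along the tool's x, y, z in cm; "wx", "wy", "wz": the turn, a rotation vector about the tool's x, y, z in degrees; "claw": the opening, from 0 (shut) to 1 (fully open). A call has 1 to 12 rows; each row is the pose to reach, as a shift and turn from the pose commanded when the call began, along the tool's axes at that moment; what a row does not reach only later rows make up. A row lasts 1/12 s, in which the tool goes at most 41.7 mm and 7.16 degrees, less where a joint would pass 70% of its speed; a pose out of reach is approached as far as the arm can. A call with a gripper value outside its range is refused whole. The fingers move at their own pace and stop on an object; FORCE is the grip in N (left out, the last holds). Time passes only in rows, so rows that repeat a pose let the fingers close. It gives the time, the measured TCP pose, the force and the opening at its end, in the units of the state.
- sensors.observe(): the state, without advancing time (a new reading comes with each control period).
- vision.get_image(name): name is "scene" or "top" or "wrist"; returns (picture, depth): 384x512x3 uint8, blue, green, red; 384x512 float32, m along the optical axis (not along the pixel's ray), 0 where there is no reading.
- vision.camera_model(name): a dict with "K" (3x3 intrinsics, pixels), "xyz" and "attitude" of the camera in the world; the wrist camera has in their place "hand_eye" (4x4, takes a point from camera to tool coordinates, whose origin is the TCP and whose axes are the flange's). Camera axes: x right, y down, z forward; pixel columns grow to the right and rows downward; lengths in m; the calibration is good to about 2 mm. A picture is of the moment at which its call begins: read the wrist's pose just before it. camera_model takes no time and is no camera call.
- arm.sign_off(): hands the job in, once; it reports no verdict.
Trained networks look in the newest picture that a camera, given by its name, has taken for a name from the list of things; names that differ only in an ending like _2 or _b are one class to them, and where a whole thing is asked for, a point or a joint stands for the part that bears it (a point fixed in the world has none). Each returns a list of dicts, best first, with "score" (0 to 1); they miss things now and then, are a little off and sometimes report something else, mostly with a low value. They report only what shows in the picture. A call takes as long as a camera call. They do not tell look-alikes from the thing itself.
- nets.cut_out(label, camera): "region" (384x512 bool, what is visible of it) and "uv" ([column, row] in pixels, amid what is visible of it).
The state is a dict: "clock": time; "joints": joint angles; "dq": joint speeds; "joint_efforts": joint torques, N m; "position": TCP position; "ee_rot": TCP orientation; "force": force on the tool from outside, world axes, zero at the start; "ft_torque": the same for the moment, N m; "width": opening from 0.0 (shut) to 1.0 (fully open).
Only numpy, scipy, OpenCV 4.12 (cv2) and the standard library are available. Lean on these libraries where they do the work, as an engineer would, in place of code of your own. Each camera call takes 0.05 s, during which the arm holds its last target.

## Working session

There is one attempt and no reset: what is moved stays moved. The work goes in short steps, Python scripts to look and compute and a shell command to move; the robot and the scene stay as the last step left them, time stands still between calls to the robot, and variables do not carry over. Pictures are saved under pics/ and viewed, and the job is handed in when it is done.

```bash
ls; mkdir -p pics; python3 - <<'E'
from cell import sensors, vision, arm, nets
import cv2, numpy as np
s=sensors.observe(); print(s)
for n in ["scene","top","wrist"]:
    im,d=vision.get_image(n); cv2.imwrite(f"pics/{n}0.png",im); np.save(f"pics/{n}0.npy",d)
    print(n,vision.camera_model(n))
E
```

```text
pics
{'clock': 0.0, 'joints': array([-1.38060235,  0.4351967 ,  0.02494276,  1.57410971, -0.01162602,
        1.13396957, -0.07508725]), 'dq': array([-0.00052376, -0.00041805,  0.00151353, -0.00184938,  0.00168069,
        0.00150744, -0.00047699]), 'joint_efforts': array([-7.92100109e-04, -6.67855239e+01,  9.84510854e-01, -3.14454210e+01,
       -6.05921005e-02,  4.29982482e-02,  1.84261830e-04]), 'position': array([0.18028003, 0.59792473, 0.23995603]), 'ee_rot': array([-4.58324165e-01, -3.10785671e+00,  2.40907217e-03]), 'force': array([-0.35824716, -0.18394099, -0.76443044]), 'ft_torque': array([-0.02069867, -0.02998548, -0.03788454]), 'width': 1.000974218994831}
scene {'K': array([[449.42420339,   0.        , 245.23028251],
       [  0.        , 449.42420339, 199.54197205],
       [  0.        ,   0.        ,   1.        ]]), 'xyz': array([ 0.9521881 , -0.50095598,  0.78535495]), 'attitude': array([-2.24471803, -0.87137733,  0.3677354 ])}
top {'K': array([[431.45900831,   0.        , 257.82224101],
       [  0.        , 431.45900831, 196.50717738],
       [  0.        ,   0.        ,   1.        ]]), 'xyz': array([0.36433352, 0.02515413, 1.22808981]), 'attitude': array([-2.15899072,  2.17439674, -0.16420988])}
wrist {'K': array([[277.5107077 ,   0.        , 254.93373982],
       [  0.        , 277.5107077 , 188.77555959],
       [  0.        ,   0.        ,   1.        ]]), 'hand_eye': array([[-7.13597333e-04, -9.69401534e-01, -2.45479443e-01,
         6.65578383e-02],
       [ 9.99999745e-01, -6.92366283e-04, -1.72789275e-04,
        -9.82141117e-04],
       [-2.45950108e-06, -2.45479504e-01,  9.69401781e-01,
        -1.44313265e-01],
       [ 0.00000000e+00,  0.00000000e+00,  0.00000000e+00,
         1.00000000e+00]])}
```

View pics/scene0.png

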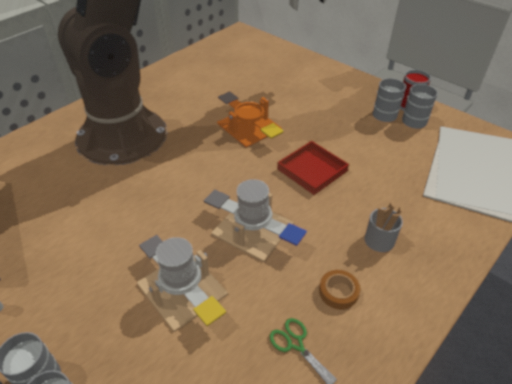

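View pics/top0.png

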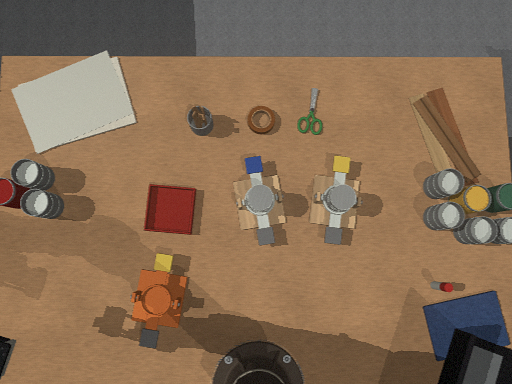

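View pics/wrist0.png

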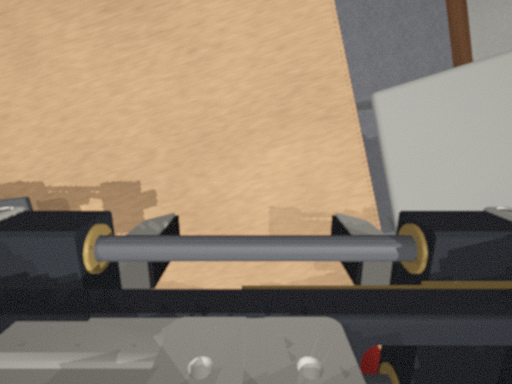

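The top view shows these candidates:
- **Yellow tab:** (342,163) on the plywood stand with a tin; the look-alike's tab is at (163,262) on the orange stand, to be left alone.
- **Blue tab:** (254,164) only.
- **Tins:** (341,197) and (261,198) on trays. Loose cans on the right (~(445,183), (445,215), (480,230)) and left (~(32,175), (43,204)) are decoys.
- **Red box:** (171,210). The red can at (8,190) is a decoy.

Next I measure them.

```bash
cat > h.py <<'E'
from cell import sensors, vision, arm, nets
import cv2, numpy as np
from scipy.spatial.transform import Rotation as R
def cam(n):
    m=vision.camera_model(n)
    return m["K"],m["xyz"],R.from_rotvec(m["attitude"]).as_matrix()
def world(n,d):
    K,t,Rm=cam(n); v,u=np.mgrid[0:384,0:512]
    P=np.stack([(u-K[0,2])/K[0,0]*d,(v-K[1,2])/K[1,1]*d,d],-1)
    return P@Rm.T+t
def tool(s=None):
    s=s or sensors.observe(); return s["position"],R.from_rotvec(s["ee_rot"]).as_matrix()
def go(target,yaw=None):
    p,Rm=tool(); print("cm in tool axes",np.round(Rm.T@(np.array(target)-p)*100,2))
E
python3 - <<'E'
from h import *
for n in ["top","scene"]:
    im=cv2.imread(f"pics/{n}0.png"); d=np.load(f"pics/{n}0.npy"); W=world(n,d)
    hsv=cv2.cvtColor(im,cv2.COLOR_BGR2HSV)
    for c,lo,hi in [("yellow",(24,140,120),(34,255,255)),("blue",(112,150,80),(128,255,255)),("red",(0,180,60),(4,255,255))]:
        m=cv2.inRange(hsv,lo,hi); k,l,st,ce=cv2.connectedComponentsWithStats(m)
        for i in range(1,k):
            if st[i,4]>80:
                q=W[(l==i)&(d>0)]; print(n,c,ce[i].round(),st[i,4],np.median(q,0).round(4),np.ptp(q,0).round(3))
                ang=cv2.minAreaRect(q[:,:2].astype(np.float32)); print("   ",ang)
E
python3 - <<'E'
from h import *
for n in ["top","scene"]:
    im,d=vision.get_image(n); W=world(n,d)
    for lab in ["tin_yellow","tray_yellow","strip_pot","scissors","tape_roll"]:
        for r in nets.cut_out(lab,n)[:4]:
            q=W[r["region"]&(d>0)]
            z=q[:,2]; top=q[z>np.percentile(z,95)-.006]
            print(n,lab,round(r["score"],2),np.round(r["uv"]),"med",np.median(q,0).round(3),"top",((top.max(0)+top.min(0))/2).round(4),np.ptp(top,0).round(3))
print(sensors.observe()["clock"])
E
```

```text
top yellow [165. 261.] 119 [0.3443 0.2467 0.0499] [0.043 0.043 0.012]
    ((0.3393726646900177, 0.2525476813316345), (0.04351701959967613, 0.04131859168410301), 81.27145385742188)
top red [  5. 190.] 234 [0.5307 0.6628 0.0899] [0.062 0.035 0.012]
    ((0.5305712819099426, 0.6602988243103027), (0.06296829134225845, 0.031708013266325), 4.672379970550537)
top red [173. 210.] 1611 [0.4838 0.2359 0.0056] [0.136 0.133 0.037]
    ((0.485030859708786, 0.2405843436717987), (0.12445852160453796, 0.12871266901493073), 84.760498046875)
top red [446. 287.] 91 [ 0.2685 -0.495   0.0889] [0.021 0.024 0.026]
    ((0.26820486783981323, -0.4982956647872925), (0.024036956951022148, 0.020621098577976227), 88.91767120361328)
scene yellow [272. 130.] 142 [0.3448 0.2449 0.0493] [0.045 0.045 0.007]
    ((0.34414201974868774, 0.24763989448547363), (0.044260796159505844, 0.039412736892700195), 71.89634704589844)
scene yellow [209. 310.] 465 [ 0.6092 -0.241   0.0533] [0.047 0.046 0.007]
    ((0.6088368892669678, -0.24064376950263977), (0.04253107309341431, 0.04233137145638466), 80.9082260131836)
scene red [417.
[... 1153 characters left out ...]
op [0.2441 0.2628 0.0614] [0.233 0.101 0.019]
scene tray_yellow 0.71 [194. 291.] med [ 0.555 -0.234  0.052] top [ 0.5551 -0.2247  0.0616] [0.157 0.099 0.015]
scene tray_yellow 0.47 [268. 224.] med [ 0.541 -0.012  0.049] top [ 0.5505 -0.0166  0.0693] [0.163 0.087 0.034]
scene tray_yellow 0.21 [314. 168.] med [0.489 0.243 0.006] top [0.4891 0.2399 0.0247] [0.139 0.141 0.011]
scene strip_pot 0.57 [384. 229.] med [0.742 0.14  0.055] top [0.7413 0.1552 0.101 ] [0.041 0.034 0.013]
scene scissors 0.64 [301. 349.] med [ 0.754 -0.17   0.008] top [ 0.7769 -0.162   0.0102] [0.14 0.07 0.01]
scene tape_roll 0.76 [336. 295.] med [ 0.75  -0.025  0.022] top [ 0.7489 -0.0187  0.0238] [0.078 0.079 0.008]
0.75
```

```bash
python3 - <<'E'
from h import *
for n in ["top","scene"]:
    im=cv2.imread(f"pics/{n}0.png"); d=np.load(f"pics/{n}0.npy"); W=world(n,d)
    hsv=cv2.cvtColor(im,cv2.COLOR_BGR2HSV)
    if n=="top": print(hsv[163,342],hsv[164,254])
    for c,ctr,h in [("Y",(0.605,-0.235),26),("B",(0.60,-0.0),118)]:
        m=(np.abs(hsv[...,0].astype(int)-h)<8)&(hsv[...,1]>120)&(abs(W[...,0]-ctr[0])<.08)&(abs(W[...,1]-ctr[1])<.1)&(W[...,2]>.035)&(W[...,2]<.07)
        q=W[m]; print(n,c,m.sum(),q.mean(0).round(4),cv2.minAreaRect(q[:,:2].astype(np.float32)))
    for c,y0 in [("Y",-.22),("B",-.01)]:
        m=(abs(W[...,1]-y0)<.07)&(abs(W[...,0]-.5)<.08)&(W[...,2]>.117)&(W[...,2]<.14)
        q=W[m]; print(n,"tin",c,m.sum(),q.mean(0).round(4),cv2.minEnclosingCircle(q[:,:2].astype(np.float32)))
    m=(abs(W[...,1]-.24)<.1)&(abs(W[...,0]-.49)<.1)&(W[...,2]>.015)&(W[...,2]<.035)&(hsv[...,1]>150)
    print(n,"box",cv2.minAreaRect(W[m][:,:2].astype(np.float32)))
    x=im[130:260,220:380] if n=="top" else im[160:340,130:320]
    cv2.imwrite(f"pics/crop_{n}.png",cv2.resize(x,None,fx=4 if n=="top" else 3,fy=4 if n=="top" else 3,interpolation=cv2.INTER_CUBIC))
E
```

```text
[ 23 158 199] [112 148 134]
top Y 258 [ 0.605  -0.2361  0.0528] ((0.6056843996047974, -0.23704203963279724), (0.046402495354413986, 0.04523959755897522), 81.54424285888672)
top B 233 [0.6042 0.0077 0.053 ] ((0.6043741703033447, 0.007832037284970284), (0.04445880278944969, 0.0418340228497982), 8.857566833496094)
top tin Y 525 [ 0.5037 -0.2212  0.1248] ((0.5038018226623535, -0.22156670689582825), 0.03384910896420479)
top tin B 524 [ 0.5043 -0.0065  0.125 ] ((0.504893958568573, -0.006480448413640261), 0.03372794762253761)
top box ((0.4856114983558655, 0.24324122071266174), (0.13010059297084808, 0.1300116926431656), 84.61495971679688)
scene Y 556 [ 0.6102 -0.241   0.0529] ((0.6085405349731445, -0.24019671976566315), (0.04548921808600426, 0.04565803334116936), 83.35279846191406)
scene B 266 [0.6088 0.003  0.0529] ((0.6083859801292419, 0.002633221447467804), (0.039366498589515686, 0.04097976163029671), 7.227014064788818)
scene tin Y 899 [ 0.5091 -0.2263  0.1246] ((0.5066483616828918, -0.22449035942554474), 0.034737054258584976)
scene tin B 632 [ 0.5094 -0.0118  0.1243] ((0.5067836046218872, -0.009922175668179989), 0.034948576241731644)
scene box ((0.4901881515979767, 0.23946699500083923), (0.13208022713661194, 0.13209527730941772), 84.37490844726562)
```

View pics/crop_top.png

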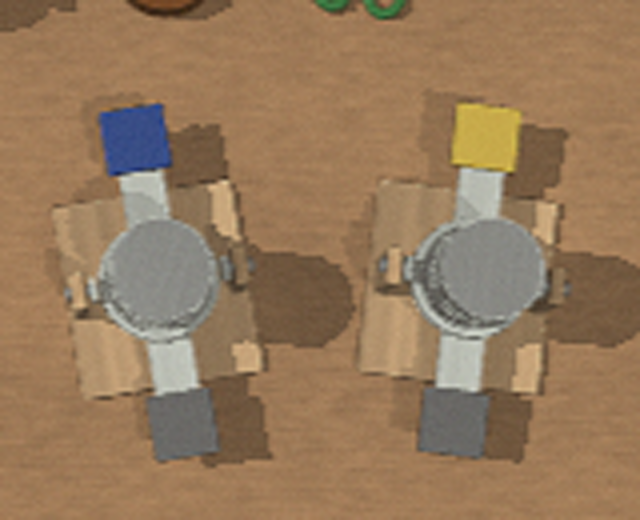

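View pics/crop_scene.png

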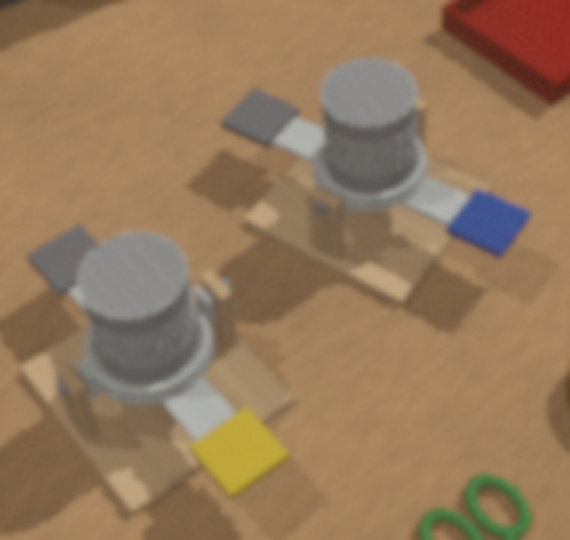

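The crops confirm the choice. The plywood stand's yellow tab is at (486,138) in the 4x top crop and the blue at (135,140), each with a tin on the seat. The heights (tabs 53 mm, lids 125 mm) and radius (34 mm) match. I'll press with the closed fingers leaned to match the tipped tab.

```bash
cat >> h.py <<'E'
TAB={"Y":np.array([.607,-.2385]),"B":np.array([.606,.005])}
YAW={"Y":np.radians(-8.6),"B":np.radians(8.0)}
def plan(point,yaw,lean,ahead):
    """put the point lying 'ahead' m ahead of TCP at 'point'; x_tool=-tray x"""
    X=np.array([np.cos(yaw),np.sin(yaw),0]);Y=np.array([-np.sin(yaw),np.cos(yaw),0]);Z=np.array([0,0,1.])
    Rt=R.from_rotvec(lean*Y).as_matrix()@np.stack([-X,Y,-Z],1)
    p,Rm=tool(); t=np.array(point)-ahead*Rt[:,2]
    print("t cm",(Rm.T@(t-p)*100).round(1),"w deg",np.degrees(R.from_matrix(Rm.T@Rt).as_rotvec()).round(1), "TCP",t.round(3))
def tabpt(c,dx,z):
    X=np.array([np.cos(YAW[c]),np.sin(YAW[c])]); return np.r_[TAB[c]+dx*X,z]
E
python3 - <<'E'
from h import *
plan(tabpt("Y",-.005,.20),YAW["Y"],0,.014)
plan(tabpt("Y",-.005,.10),YAW["Y"],.33,.014)
E
```

```text
t cm [-64.5 -67.9   2.7] w deg [ 0.   0.  -8.2] TCP [ 0.602 -0.238  0.214]
t cm [-65.  -67.8  12.7] w deg [ 1.4 18.9 -8.1] TCP [ 0.607 -0.238  0.113]
```

```bash
python3 -m handwheel '[{"tx":-64.5,"ty":-67.9,"tz":2,"wz":-8.2,"claw":0},{"tx":-64.5,"ty":-67.9,"tz":2,"wz":-8.2,"claw":0},{"tx":-64.5,"ty":-67.9,"tz":2,"wz":-8.2,"claw":0},{"tx":-64.5,"ty":-67.9,"tz":2,"wz":-8.2,"claw":0},{"tx":-64.5,"ty":-67.9,"tz":2,"wz":-8.2,"claw":0},{"tx":-64.5,"ty":-67.9,"tz":2,"wz":-8.2,"claw":0},{"tx":-64.5,"ty":-67.9,"tz":2,"wz":-8.2,"claw":0},{"tx":-64.5,"ty":-67.9,"tz":2,"wz":-8.2,"claw":0},{"tx":-64.5,"ty":-67.9,"tz":2,"wz":-8.2,"claw":0},{"tx":-64.5,"ty":-67.9,"tz":2,"wz":-8.2,"claw":0},{"tx":-64.5,"ty":-67.9,"tz":2,"wz":-8.2,"claw":0},{"tx":-64.5,"ty":-67.9,"tz":2,"wz":-8.2,"claw":0}]' 20; python3 - <<'E'
from h import *
plan(tabpt("Y",-.005,.20),YAW["Y"],0,.014)
E
```

```text
t cm [-64.5 -67.9   2.7] w deg [ 0.   0.  -8.2] TCP [ 0.602 -0.238  0.214]invalid input
```

```bash
python3 -m handwheel '[{"tx":0,"ty":-4,"tz":0,"wx":0,"wy":0,"wz":0,"claw":0}]' 20; python3 -m handwheel --help
```

```text
clock: 0.83
position: [0.1699, 0.5644, 0.2396]
ee_rot: [0.458, 3.107, 0.004]
force: [-0.0, 0.4, -0.1]
width: 0.96invalid input: not JSON, or not a number
```

All keys are apparently required. I'll send full rows.

```bash
python3 -m handwheel '[{"tx":-3,"ty":-7,"tz":0,"wx":0,"wy":0,"wz":0,"claw":0},{"tx":-6,"ty":-10,"tz":0,"wx":0,"wy":0,"wz":-2,"claw":0},{"tx":-9,"ty":-13,"tz":0,"wx":0,"wy":0,"wz":-3,"claw":0},{"tx":-12,"ty":-16,"tz":0,"wx":0,"wy":0,"wz":-4,"claw":0},{"tx":-15,"ty":-19,"tz":0,"wx":0,"wy":0,"wz":-5,"claw":0},{"tx":-18,"ty":-22,"tz":0,"wx":0,"wy":0,"wz":-6,"claw":0},{"tx":-21,"ty":-25,"tz":0,"wx":0,"wy":0,"wz":-7,"claw":0},{"tx":-24,"ty":-27,"tz":0,"wx":0,"wy":0,"wz":-8,"claw":0},{"tx":-27,"ty":-29,"tz":0,"wx":0,"wy":0,"wz":-8,"claw":0},{"tx":-30,"ty":-31,"tz":0,"wx":0,"wy":0,"wz":-8,"claw":0},{"tx":-33,"ty":-34,"tz":0,"wx":0,"wy":0,"wz":-8,"claw":0},{"tx":-36,"ty":-37,"tz":0,"wx":0,"wy":0,"wz":-8,"claw":0}]' 20; python3 - <<'E'
from h import *
plan(tabpt("Y",-.005,.20),YAW["Y"],0,.014)
print(sensors.observe()["joints"].round(2))
E
```

```text
clock: 1.83
position: [0.3974, 0.1188, 0.2412]
ee_rot: [0.24, 3.131, 0.002]
force: [1.3, 1.4, 0.5]
width: 0.105
t cm [-25.7 -32.1   2.7] w deg [ 0.1  0.1 -0.2] TCP [ 0.602 -0.238  0.214]
[-0.75  0.08  0.36  2.07 -0.03  1.    1.04]
```

```bash
python3 -m handwheel '[{"tx":-2.5,"ty":-3,"tz":0,"wx":0,"wy":0,"wz":0,"claw":0},{"tx":-5,"ty":-6,"tz":0,"wx":0,"wy":0,"wz":0,"claw":0},{"tx":-7.5,"ty":-9,"tz":0,"wx":0,"wy":0,"wz":0,"claw":0},{"tx":-10,"ty":-12,"tz":0,"wx":0,"wy":0,"wz":0,"claw":0},{"tx":-12.5,"ty":-15,"tz":0,"wx":0,"wy":0,"wz":0,"claw":0},{"tx":-15,"ty":-18,"tz":0,"wx":0,"wy":0,"wz":0,"claw":0},{"tx":-17.5,"ty":-21,"tz":0,"wx":0,"wy":0,"wz":0,"claw":0},{"tx":-20,"ty":-24.5,"tz":0,"wx":0,"wy":0,"wz":0,"claw":0},{"tx":-22.5,"ty":-28,"tz":0,"wx":0,"wy":0,"wz":0,"claw":0},{"tx":-25.7,"ty":-31,"tz":1,"wx":0,"wy":0,"wz":0,"claw":0},{"tx":-25.7,"ty":-32,"tz":2,"wx":0,"wy":0,"wz":0,"claw":0},{"tx":-25.7,"ty":-32.1,"tz":2,"wx":0,"wy":0,"wz":0,"claw":0}]' 20; python3 - <<'E'
from h import *
plan(tabpt("Y",-.005,.12),YAW["Y"],0.33,.014)
print(sensors.observe()["joints"].round(2))
im,d=vision.get_image("scene"); cv2.imwrite("pics/s1.png",im)
im,d=vision.get_image("wrist"); cv2.imwrite("pics/w1.png",im)
E
```

```text
clock: 2.83
position: [0.6004, -0.2404, 0.2183]
ee_rot: [-0.248, -3.129, 0.004]
force: [-1.7, -0.0, 0.6]
width: 0.005
t cm [-0.6  0.3  8.5] w deg [-0.1 18.8 -0.5] TCP [ 0.607 -0.238  0.133]
[-0.06  0.52  0.54  1.57 -0.29  1.13  1.97]
```

View pics/s1.png

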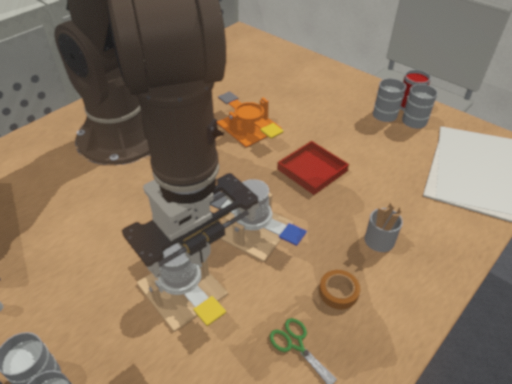

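View pics/w1.png

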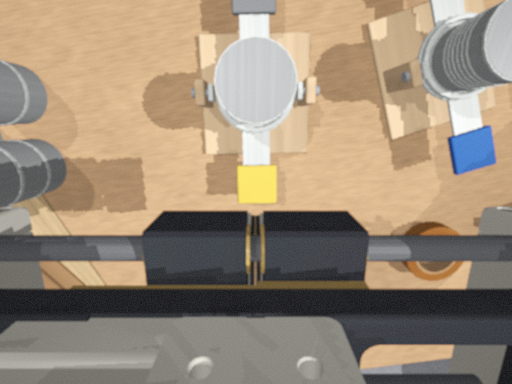

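The wrist view shows the tray aligned with the tool: yellow tab at (257,184), tin at (256,82), fingertips at column ~253. I'll lean and come down.

```bash
python3 - <<'E'
from h import *
s=sensors.observe();im,d=vision.get_image("wrist")
p,Rm=tool(s);m=vision.camera_model("wrist");K=m["K"];H=m["hand_eye"]
v,u=np.mgrid[0:384,0:512]
P=np.stack([(u-K[0,2])/K[0,0]*d,(v-K[1,2])/K[1,1]*d,d],-1)@H[:3,:3].T+H[:3,3]
W=P@Rm.T+p
hsv=cv2.cvtColor(im,cv2.COLOR_BGR2HSV)
m=(abs(hsv[...,0].astype(int)-26)<8)&(hsv[...,1]>120)&(abs(W[...,2]-.053)<.02)
q=W[m];print(m.sum(),cv2.minAreaRect(q[:,:2].astype(np.float32)),np.median(q[:,2]))
m=(abs(hsv[...,0].astype(int)-114)<8)&(hsv[...,1]>120)&(abs(W[...,2]-.053)<.02)
q=W[m];print(m.sum(),cv2.minAreaRect(q[:,:2].astype(np.float32)),np.median(q[:,2]))
m=(abs(W[...,2]-.125)<.007)&(abs(W[...,1]+.22)<.06)&(abs(W[...,0]-.5)<.05)
print(cv2.minEnclosingCircle(W[m][:,:2].astype(np.float32)))
E
python3 -m handwheel '[{"tx":0,"ty":0.2,"tz":1,"wx":0,"wy":5,"wz":0,"claw":0},{"tx":-0.2,"ty":0.2,"tz":3,"wx":0,"wy":10,"wz":0,"claw":0},{"tx":-0.4,"ty":0.2,"tz":5,"wx":0,"wy":15,"wz":-0.3,"claw":0},{"tx":-0.6,"ty":0.2,"tz":7,"wx":0,"wy":18.8,"wz":-0.5,"claw":0},{"tx":-0.6,"ty":0.2,"tz":8.5,"wx":0,"wy":18.8,"wz":-0.5,"claw":0},{"tx":-0.6,"ty":0.2,"tz":8.5,"wx":0,"wy":18.8,"wz":-0.5,"claw":0}]' 20
python3 - <<'E'
from h import *
plan(tabpt("Y",-.005,.06),YAW["Y"],0.33,.014)
plan(tabpt("Y",-.005,.02),YAW["Y"],0.33,.014)
plan(tabpt("Y",-.005,.015),YAW["Y"],0.33,.014)
E
```

```text
1435 ((0.6064266562461853, -0.23940588533878326), (0.04418834298849106, 0.0453321747481823), 81.70911407470703) 0.05331828607932673
1531 ((0.6054365634918213, 0.00508495606482029), (0.04297703504562378, 0.04429880157113075), 8.885974884033203) 0.05322651345632379
((0.5045470595359802, -0.22400841116905212), 0.03371201828122139)
clock: 3.48
position: [0.6071, -0.2318, 0.1322]
ee_rot: [-0.198, -2.802, -0.038]
force: [-0.2, 1.2, -0.4]
width: 0.003
t cm [-2.  -0.7  5.6] w deg [ 0.  -0.2  0.5] TCP [ 0.607 -0.238  0.073]
t cm [-3.3 -0.7  9.3] w deg [ 0.  -0.2  0.5] TCP [ 0.607 -0.238  0.033]
t cm [-3.4 -0.7  9.8] w deg [ 0.  -0.2  0.5] TCP [ 0.607 -0.238  0.028]
```

```bash
python3 -m handwheel '[{"tx":-1,"ty":-0.6,"tz":2.5,"wx":0,"wy":0,"wz":0.5,"claw":0},{"tx":-2,"ty":-0.7,"tz":5.6,"wx":0,"wy":0,"wz":0.5,"claw":0},{"tx":-2.3,"ty":-0.7,"tz":6.6,"wx":0,"wy":0,"wz":0.5,"claw":0},{"tx":-2.7,"ty":-0.7,"tz":7.6,"wx":0,"wy":0,"wz":0.5,"claw":0},{"tx":-3,"ty":-0.7,"tz":8.5,"wx":0,"wy":0,"wz":0.5,"claw":0},{"tx":-3.2,"ty":-0.7,"tz":9.1,"wx":0,"wy":0,"wz":0.5,"claw":0},{"tx":-3.3,"ty":-0.7,"tz":9.3,"wx":0,"wy":0,"wz":0.5,"claw":0}]' 20
python3 - <<'E'
from h import *
p,Rm=tool(); print("tip",p+.014*Rm[:,2])
plan(tabpt("Y",-.005,.017),YAW["Y"],0.33,.014)
im,d=vision.get_image("scene"); cv2.imwrite("pics/s2.png",im[160:384,60:360])
E
```

```text
clock: 4.07
position: [0.608, -0.2415, 0.0373]
ee_rot: [-0.215, -2.806, -0.034]
force: [-0.2, -0.0, 0.8]
width: 0.004
tip [ 0.60357993 -0.24087493  0.02404589]
t cm [-0.   0.3  0.7] w deg [-0.   0.1 -0.2] TCP [ 0.607 -0.238  0.03 ]
```

View pics/s2.png

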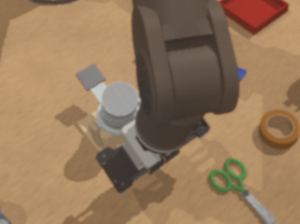

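The tray is tipping (tin leaning, at (120,100) in the crop). I'll finish the press and hold it.

```bash
python3 -m handwheel '[{"tx":0,"ty":0.2,"tz":0.4,"wx":0,"wy":0,"wz":0,"claw":0},{"tx":-0.1,"ty":0.2,"tz":0.5,"wx":0,"wy":0,"wz":0,"claw":0},{"tx":-0.1,"ty":0.2,"tz":0.5,"wx":0,"wy":0,"wz":0,"claw":0},{"tx":-0.1,"ty":0.2,"tz":0.5,"wx":0,"wy":0,"wz":0,"claw":0}]' 20
python3 - <<'E'
from h import *
p,Rm=tool(); print("tip",p+.014*Rm[:,2])
E
```

```text
clock: 4.45
position: [0.6076, -0.2398, 0.0323]
ee_rot: [-0.215, -2.806, -0.034]
force: [0.8, -0.0, 0.2]
width: 0.005
tip [ 0.6031827  -0.23910512  0.01902217]
```

```bash
python3 -m handwheel '[{"tx":-0.1,"ty":0,"tz":0.2,"wx":0,"wy":0,"wz":0,"claw":0},{"tx":-0.1,"ty":0,"tz":0.4,"wx":0,"wy":0,"wz":0,"claw":0},{"tx":-0.1,"ty":0,"tz":0.4,"wx":0,"wy":0,"wz":0,"claw":0}]' 20
python3 - <<'E'
from h import *
p,Rm=tool(); print("tip",p+.014*Rm[:,2])
E
```

```text
clock: 4.7
position: [0.6071, -0.2399, 0.0277]
ee_rot: [-0.215, -2.806, -0.033]
force: [1.1, -0.1, 1.8]
width: 0.005
tip [ 0.60264714 -0.23928304  0.01444023]
```

```bash
python3 -m handwheel '[{"tx":0,"ty":0,"tz":0.1,"wx":0,"wy":0,"wz":0,"claw":0},{"tx":0,"ty":0,"tz":0.2,"wx":0,"wy":0,"wz":0,"claw":0},{"tx":0,"ty":0,"tz":0.2,"wx":0,"wy":0,"wz":0,"claw":0}]' 20
python3 - <<'E'
from h import *
p,Rm=tool(); print("tip",p+.014*Rm[:,2])
im,d=vision.get_image("scene"); cv2.imwrite("pics/s3.png",cv2.resize(im[160:384,60:360],None,fx=2.5,fy=2.5))
im,d=vision.get_image("wrist"); cv2.imwrite("pics/w3.png",im)
E
```

```text
clock: 4.95
position: [0.6063, -0.2398, 0.0261]
ee_rot: [-0.215, -2.806, -0.033]
force: [-0.6, -0.5, 4.3]
width: 0.004
tip [ 0.60186527 -0.23913275  0.0128431 ]
```

View pics/s3.png

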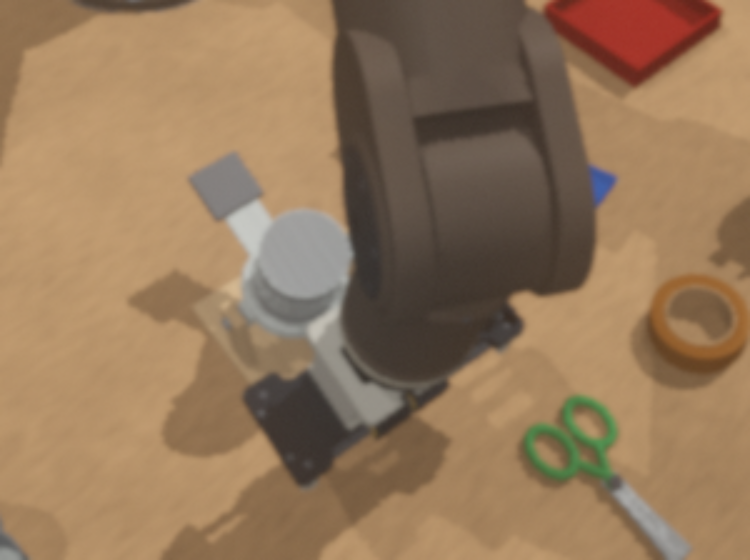

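View pics/w3.png

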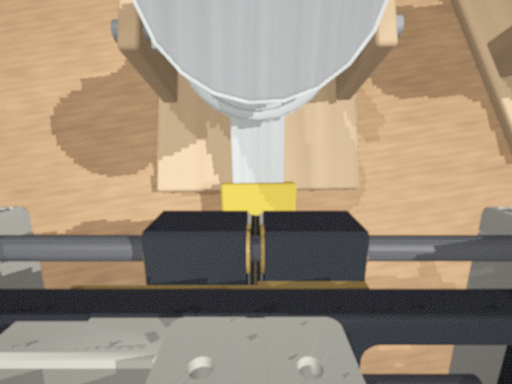

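```bash
cat >> h.py <<'E'
def wrist():
    s=sensors.observe();im,d=vision.get_image("wrist")
    p,Rm=tool(s);m=vision.camera_model("wrist");K=m["K"];H=m["hand_eye"]
    v,u=np.mgrid[0:384,0:512]
    P=np.stack([(u-K[0,2])/K[0,0]*d,(v-K[1,2])/K[1,1]*d,d],-1)@H[:3,:3].T+H[:3,3]
    return im,d,P@Rm.T+p
def tilt(q):
    c=q.mean(0); n=np.linalg.svd(q-c)[2][2]; n*=np.sign(n[2]); return np.degrees(np.arccos(n[2])).round(1),n.round(3),c.round(4)
E
python3 - <<'E'
from h import *
im,d,W=wrist()
print("lid",tilt(W[20:80,180:330].reshape(-1,3)),"arm",tilt(W[135:175,238:278].reshape(-1,3)))
E
```

```text
lid (np.float64(62.7), array([-0.879,  0.128,  0.459]), array([ 0.5477, -0.2317,  0.1137])) arm (np.float64(82.5), array([-0.961,  0.242,  0.131]), array([ 0.5579, -0.2317,  0.0261]))
```

```bash
python3 - <<'E'
from h import *
im,d,W=wrist()
def f(r,c):
    q=W[r,c].reshape(-1,3); g=d[r,c].ravel(); ok=g>0; q=q[ok]; med=np.median(q[:,2]); 
    return ok.mean(),tilt(q)
print((d==0).mean())
print("lid",f(slice(10,60),slice(200,320)),"arm",f(slice(135,175),slice(242,276)))
print("tab",f(slice(187,208),slice(228,248)))
im,d=vision.get_image("scene");W=world("scene",d)
# grey block: crop(225,187)/2.5+(60,160)
print("blk",f(slice(227,243),slice(140,160)),"lid",f(slice(252,270),slice(170,192)))
E
```

```text
0.06322733561197917
lid (np.float64(0.9945), (np.float64(20.9), array([ 0.353, -0.047,  0.934]), array([ 0.5446, -0.2298,  0.1151]))) arm (np.float64(0.9948529411764706), (np.float64(21.4), array([ 0.361, -0.05 ,  0.931]), array([ 0.5578, -0.231 ,  0.0252])))
tab (np.float64(0.9928571428571429), (np.float64(21.4), array([ 0.36 , -0.056,  0.931]), array([ 0.5799, -0.247 ,  0.02  ])))
blk (np.float64(0.99375), (np.float64(43.3), array([-0.494,  0.477,  0.728]), array([ 0.4113, -0.2138,  0.0847]))) lid (np.float64(0.9949494949494949), (np.float64(21.4), array([ 0.362, -0.046,  0.931]), array([ 0.5296, -0.2296,  0.1212])))
```

The lid and tab tilt measure about 21°, so the tray is at its stop. I'll hold well over a second.

```bash
python3 -m handwheel '[{"tx":0,"ty":0,"tz":0.05,"wx":0,"wy":0,"wz":0,"claw":0},{"tx":0,"ty":0,"tz":0.05,"wx":0,"wy":0,"wz":0,"claw":0},{"tx":0,"ty":0,"tz":0.05,"wx":0,"wy":0,"wz":0,"claw":0},{"tx":0,"ty":0,"tz":0.05,"wx":0,"wy":0,"wz":0,"claw":0},{"tx":0,"ty":0,"tz":0.05,"wx":0,"wy":0,"wz":0,"claw":0},{"tx":0,"ty":0,"tz":0.05,"wx":0,"wy":0,"wz":0,"claw":0},{"tx":0,"ty":0,"tz":0.05,"wx":0,"wy":0,"wz":0,"claw":0},{"tx":0,"ty":0,"tz":0.05,"wx":0,"wy":0,"wz":0,"claw":0},{"tx":0,"ty":0,"tz":0.05,"wx":0,"wy":0,"wz":0,"claw":0},{"tx":0,"ty":0,"tz":0.05,"wx":0,"wy":0,"wz":0,"claw":0},{"tx":0,"ty":0,"tz":0.05,"wx":0,"wy":0,"wz":0,"claw":0},{"tx":0,"ty":0,"tz":0.05,"wx":0,"wy":0,"wz":0,"claw":0}]' 20
python3 - <<'E'
from h import *
plan(tabpt("Y",-.002,.16),YAW["Y"],0.33,.014)
E
```

```text
clock: 6.2
position: [0.6062, -0.2398, 0.0256]
ee_rot: [-0.216, -2.806, -0.033]
force: [-1.3, -1.0, 5.4]
width: 0.005
t cm [  4.5   0.1 -14.1] w deg [-0.   0.1 -0.2] TCP [ 0.61  -0.239  0.173]
```

```bash
python3 -m handwheel '[{"tx":0.4,"ty":0,"tz":-1.5,"wx":0,"wy":0,"wz":0,"claw":0},{"tx":1,"ty":0,"tz":-3.5,"wx":0,"wy":0,"wz":0,"claw":0},{"tx":1.8,"ty":0,"tz":-6,"wx":0,"wy":0,"wz":0,"claw":0},{"tx":2.8,"ty":0,"tz":-9,"wx":0,"wy":0,"wz":0,"claw":0},{"tx":3.8,"ty":0,"tz":-12,"wx":0,"wy":0,"wz":0,"claw":0},{"tx":4.5,"ty":0,"tz":-14,"wx":0,"wy":0,"wz":0,"claw":0},{"tx":4.5,"ty":0,"tz":-14,"wx":0,"wy":0,"wz":0,"claw":0},{"tx":4.5,"ty":0,"tz":-14,"wx":0,"wy":0,"wz":0,"claw":0},{"tx":4.5,"ty":0,"tz":-14,"wx":0,"wy":0,"wz":0,"claw":0},{"tx":4.5,"ty":0,"tz":-14,"wx":0,"wy":0,"wz":0,"claw":0}]' 20
python3 - <<'E'
from h import *
im,d,W=wrist(); cv2.imwrite("pics/w4.png",im)
hsv=cv2.cvtColor(im,cv2.COLOR_BGR2HSV)
m=(abs(hsv[...,0].astype(int)-26)<8)&(hsv[...,1]>120)&(abs(W[...,2]-.045)<.04)&(d>0)
print(m.sum(),tilt(W[m]))
plan(tabpt("B",-.005,.16),YAW["B"],0.33,.014)
plan(tabpt("B",-.005,.08),YAW["B"],0.33,.014)
E
```

```text
clock: 7.03
position: [0.6083, -0.2392, 0.1714]
ee_rot: [-0.215, -2.804, -0.035]
force: [-0.1, -0.2, -0.1]
width: 0.004
262 (np.float64(6.3), array([-0.109,  0.016,  0.994]), array([ 0.5886, -0.2361,  0.0529]))
t cm [ 3.8 24.1  1.1] w deg [  5.4  -0.  -15.9] TCP [0.606 0.005 0.173]
t cm [ 1.3 24.1  8.7] w deg [  5.4  -0.  -15.9] TCP [0.606 0.005 0.093]
```

View pics/w4.png

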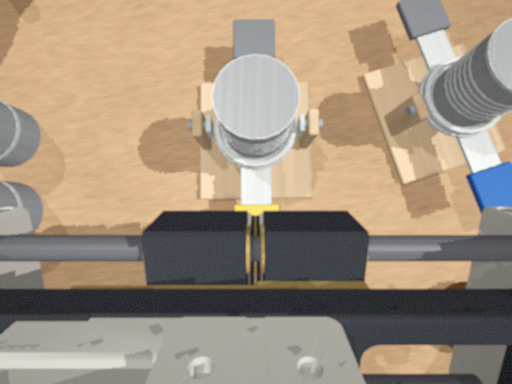

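Yellow swung back level: its tab is visible at (257,209) with z = 0.053. So yellow is sound, and blue should be the rattler. I'll press blue now.

```bash
python3 -m handwheel '[{"tx":0.8,"ty":4,"tz":0.2,"wx":1,"wy":0,"wz":-3,"claw":0},{"tx":1.5,"ty":8,"tz":0.4,"wx":2,"wy":0,"wz":-6,"claw":0},{"tx":2.2,"ty":12,"tz":0.6,"wx":3,"wy":0,"wz":-9,"claw":0},{"tx":3,"ty":16,"tz":0.8,"wx":4,"wy":0,"wz":-12,"claw":0},{"tx":3.5,"ty":20,"tz":1,"wx":5,"wy":0,"wz":-15,"claw":0},{"tx":3.7,"ty":23.5,"tz":1.2,"wx":5.4,"wy":0,"wz":-16,"claw":0},{"tx":3,"ty":24.1,"tz":4,"wx":5.4,"wy":0,"wz":-16,"claw":0},{"tx":2,"ty":24.1,"tz":7,"wx":5.4,"wy":0,"wz":-16,"claw":0},{"tx":1.3,"ty":24.1,"tz":8.7,"wx":5.4,"wy":0,"wz":-16,"claw":0},{"tx":1.3,"ty":24.1,"tz":8.7,"wx":5.4,"wy":0,"wz":-16,"claw":0},{"tx":1.3,"ty":24.1,"tz":8.7,"wx":5.4,"wy":0,"wz":-16,"claw":0}]' 20
python3 - <<'E'
from h import *
p,Rm=tool(); print("tip",p+.014*Rm[:,2])
im,d,W=wrist(); cv2.imwrite("pics/w5.png",im)
plan(tabpt("B",-.005,.013),YAW["B"],0.33,.014)
E
```

```text
clock: 8.0
position: [0.6047, 0.0043, 0.093]
ee_rot: [0.199, -2.804, 0.034]
force: [0.1, -1.1, 0.0]
width: 0.009
tip [0.60016177 0.00362138 0.07976192]
t cm [-2.2  0.1  6.4] w deg [-0.1  0.   0.1] TCP [0.606 0.005 0.026]
```

View pics/w5.png

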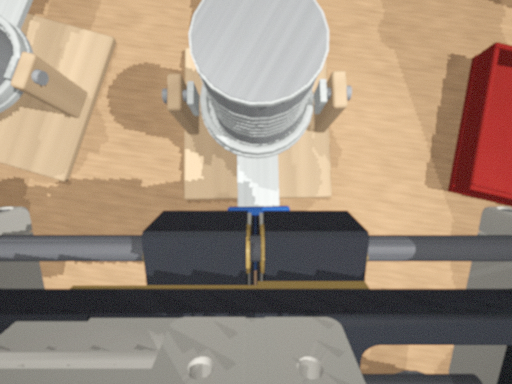

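The blue tray sits centred under the fingers, tab edge at (258,209). Pressing down and holding.

```bash
python3 -m handwheel '[{"tx":-0.5,"ty":0.1,"tz":1.5,"wx":0,"wy":0,"wz":0,"claw":0},{"tx":-0.9,"ty":0.1,"tz":2.6,"wx":0,"wy":0,"wz":0,"claw":0},{"tx":-1.2,"ty":0.1,"tz":3.5,"wx":0,"wy":0,"wz":0,"claw":0},{"tx":-1.5,"ty":0.1,"tz":4.4,"wx":0,"wy":0,"wz":0,"claw":0},{"tx":-1.8,"ty":0.1,"tz":5.2,"wx":0,"wy":0,"wz":0,"claw":0},{"tx":-2,"ty":0.1,"tz":5.8,"wx":0,"wy":0,"wz":0,"claw":0},{"tx":-2.2,"ty":0.1,"tz":6.2,"wx":0,"wy":0,"wz":0,"claw":0},{"tx":-2.2,"ty":0.1,"tz":6.4,"wx":0,"wy":0,"wz":0,"claw":0},{"tx":-2.2,"ty":0.1,"tz":6.5,"wx":0,"wy":0,"wz":0,"claw":0},{"tx":-2.2,"ty":0.1,"tz":6.5,"wx":0,"wy":0,"wz":0,"claw":0}]' 20
python3 - <<'E'
from h import *
p,Rm=tool(); print("tip",p+.014*Rm[:,2])
im,d,W=wrist(); cv2.imwrite("pics/w6.png",im)
q=W[135:175,242:276].reshape(-1,3);q=q[d[135:175,242:276].ravel()>0];print(tilt(q))
q=W[187:205,230:246].reshape(-1,3);q=q[d[187:205,230:246].ravel()>0];print(tilt(q))
E
```

```text
clock: 8.88
position: [0.6054, 0.0053, 0.0258]
ee_rot: [0.199, -2.807, 0.034]
force: [-1.5, 0.1, 5.4]
width: 0.008
tip [0.60089214 0.0046457  0.0125521 ]
(np.float64(21.5), array([0.362, 0.058, 0.93 ]), array([ 5.561e-01, -1.000e-04,  2.510e-02]))
(np.float64(22.2), array([0.371, 0.067, 0.926]), array([ 0.581 , -0.0091,  0.0202]))
```

Same tilt (21.5°) and same stop force (5.4 N) as yellow. Hold.

```bash
python3 -m handwheel '[{"tx":0,"ty":0,"tz":0,"wx":0,"wy":0,"wz":0,"claw":0},{"tx":0,"ty":0,"tz":0,"wx":0,"wy":0,"wz":0,"claw":0},{"tx":0,"ty":0,"tz":0,"wx":0,"wy":0,"wz":0,"claw":0},{"tx":0,"ty":0,"tz":0,"wx":0,"wy":0,"wz":0,"claw":0},{"tx":0,"ty":0,"tz":0,"wx":0,"wy":0,"wz":0,"claw":0},{"tx":0,"ty":0,"tz":0,"wx":0,"wy":0,"wz":0,"claw":0},{"tx":0,"ty":0,"tz":0,"wx":0,"wy":0,"wz":0,"claw":0},{"tx":0,"ty":0,"tz":0,"wx":0,"wy":0,"wz":0,"claw":0},{"tx":0,"ty":0,"tz":0,"wx":0,"wy":0,"wz":0,"claw":0},{"tx":0,"ty":0,"tz":0,"wx":0,"wy":0,"wz":0,"claw":0},{"tx":0,"ty":0,"tz":0,"wx":0,"wy":0,"wz":0,"claw":0},{"tx":0,"ty":0,"tz":0,"wx":0,"wy":0,"wz":0,"claw":0}]' 20
python3 -m handwheel '[{"tx":0,"ty":0,"tz":0,"wx":0,"wy":0,"wz":0,"claw":0},{"tx":0,"ty":0,"tz":0,"wx":0,"wy":0,"wz":0,"claw":0},{"tx":0.4,"ty":0,"tz":-1.5,"wx":0,"wy":0,"wz":0,"claw":0},{"tx":1,"ty":0,"tz":-3.5,"wx":0,"wy":0,"wz":0,"claw":0},{"tx":1.8,"ty":0,"tz":-6,"wx":0,"wy":0,"wz":0,"claw":0},{"tx":2.8,"ty":0,"tz":-9,"wx":0,"wy":0,"wz":0,"claw":0},{"tx":3.8,"ty":0,"tz":-12,"wx":0,"wy":0,"wz":0,"claw":0},{"tx":4.8,"ty":0,"tz":-15,"wx":0,"wy":0,"wz":0,"claw":0},{"tx":4.8,"ty":0,"tz":-15,"wx":0,"wy":0,"wz":0,"claw":0},{"tx":4.8,"ty":0,"tz":-15,"wx":0,"wy":0,"wz":0,"claw":0},{"tx":4.8,"ty":0,"tz":-15,"wx":0,"wy":0,"wz":0,"claw":0}]' 20
python3 - <<'E'
from h import *
im,d,W=wrist(); cv2.imwrite("pics/w7.png",im)
im,d=vision.get_image("scene"); cv2.imwrite("pics/s7.png",im)
E
```

```text
clock: 9.93
position: [0.6054, 0.0053, 0.0258]
ee_rot: [0.199, -2.807, 0.034]
force: [-1.7, 0.1, 5.1]
width: 0.006
clock: 10.85
position: [0.6082, 0.0061, 0.1824]
ee_rot: [0.2, -2.807, 0.033]
force: [0.0, 0.1, -1.3]
width: 0.002
```

View pics/w7.png

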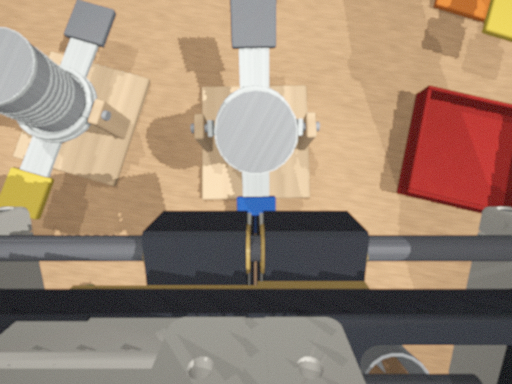

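View pics/s7.png

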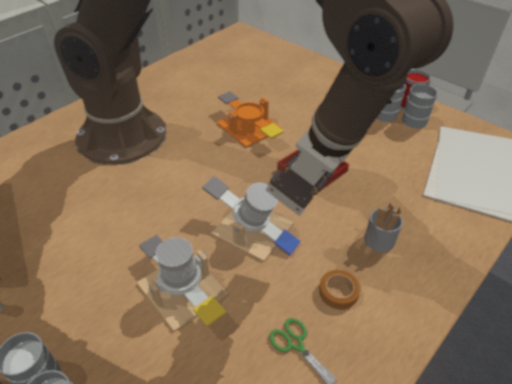

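Blue stayed tipped: its lid faces the leaned wrist camera at (256,130) and its grey block is raised. Yellow is level, with its tab at (209,311) as before. Blue is the rattler, so I measure the tipped tin next.

```bash
python3 - <<'E'
from h import *
im,d,W=wrist()
r,c=slice(95,165),slice(225,290)
q=W[r,c].reshape(-1,3);q=q[d[r,c].ravel()>0];a,n,c0=tilt(q);print(a,n,c0)
c_=q.mean(0);nn=np.linalg.svd(q-c_)[2][2];nn*=np.sign(nn[2])
near=(d>0)&(abs((W-c_)@nn)<.005)&(np.linalg.norm(W-c_,axis=-1)<.06)
Q=W[near]; e1=np.cross([0,1,0],nn);e1/=np.linalg.norm(e1);e2=np.cross(nn,e1)
uv=np.stack([(Q-c_)@e1,(Q-c_)@e2],1).astype(np.float32)
(cx,cy),rad=cv2.minEnclosingCircle(uv);L=c_+cx*e1+cy*e2
print("lid centre",L.round(4),"r",rad,"base",(L-.075*nn).round(4),"yaw",np.degrees(np.arctan2(nn[1],nn[0])))
im,d=vision.get_image("scene");W=world("scene",d)
r,c=slice(190,203),slice(250,268)
q=W[r,c].reshape(-1,3);q=q[d[r,c].ravel()>0];print("scene",tilt(q))
im,d=vision.get_image("top");W=world("top",d)
m=(abs(W[...,1]+.005)<.06)&(abs(W[...,0]-.52)<.06)&(W[...,2]>.10)&(W[...,2]<.14)&(d>0)
print("top",m.sum(),W[m].mean(0))
E
```

```text
60.0 [-0.314  0.807  0.501] [ 0.5252 -0.0043  0.1185]
lid centre [ 0.528  -0.0042  0.1201] r 0.03347326070070267 base [ 0.5516 -0.0647  0.0826] yaw 111.27462788141352
scene (np.float64(42.2), array([-0.433,  0.513,  0.741]), array([ 0.5279, -0.014 ,  0.1237]))
top 432 [ 0.51939386 -0.01013451  0.11982021]
```

```bash
cat >> h.py <<'E'
LID=np.array([.5265,-.0055,.1200]); LEAN=.34
def tinpt(h):  # along tin axis from lid, + = up
    n=R.from_rotvec([0,0,YAW["B"]]).apply([np.sin(LEAN),0,np.cos(LEAN)]); return LID+h*n
E
python3 - <<'E'
from h import *
plan(tinpt(.05),YAW["B"],LEAN,-.005)
plan(tinpt(-.02),YAW["B"],LEAN,-.005)
E
```

```text
t cm [5.7 0.  4. ] w deg [-0.1  0.6  0.1] TCP [ 0.541 -0.003  0.162]
t cm [ 5.8  0.  11. ] w deg [-0.1  0.6  0.1] TCP [ 0.518 -0.007  0.096]
```

```bash
python3 -m handwheel '[{"tx":2,"ty":0,"tz":0,"wx":0,"wy":0.3,"wz":0,"claw":1},{"tx":4,"ty":0,"tz":1,"wx":0,"wy":0.6,"wz":0,"claw":1},{"tx":5.7,"ty":0,"tz":2.5,"wx":0,"wy":0.6,"wz":0,"claw":1},{"tx":5.7,"ty":0,"tz":4,"wx":0,"wy":0.6,"wz":0,"claw":1},{"tx":5.7,"ty":0,"tz":4,"wx":0,"wy":0.6,"wz":0,"claw":1},{"tx":5.7,"ty":0,"tz":4,"wx":0,"wy":0.6,"wz":0,"claw":1},{"tx":5.7,"ty":0,"tz":4,"wx":0,"wy":0.6,"wz":0,"claw":1},{"tx":5.7,"ty":0,"tz":4,"wx":0,"wy":0.6,"wz":0,"claw":1},{"tx":5.7,"ty":0,"tz":4,"wx":0,"wy":0.6,"wz":0,"claw":1},{"tx":5.7,"ty":0,"tz":4,"wx":0,"wy":0.6,"wz":0,"claw":1}]' 20
python3 - <<'E'
from h import *
im,d,W=wrist(); cv2.imwrite("pics/w8.png",im)
im,d=vision.get_image("scene"); cv2.imwrite("pics/s8.png",cv2.resize(im[130:290,150:350],None,fx=3,fy=3))
plan(tinpt(-.02),YAW["B"],LEAN,-.005)
E
```

```text
clock: 11.93
position: [0.5427, -0.0036, 0.1636]
ee_rot: [0.199, -2.797, 0.035]
force: [-0.7, 0.2, 0.3]
width: 0.681
t cm [0.1 0.  7.1] w deg [-0.1  0.1  0.1] TCP [ 0.518 -0.007  0.096]
```

View pics/w8.png

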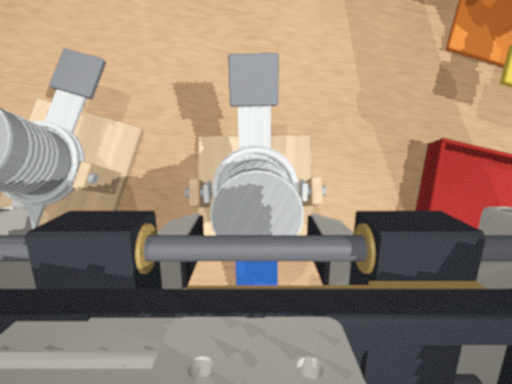

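View pics/s8.png

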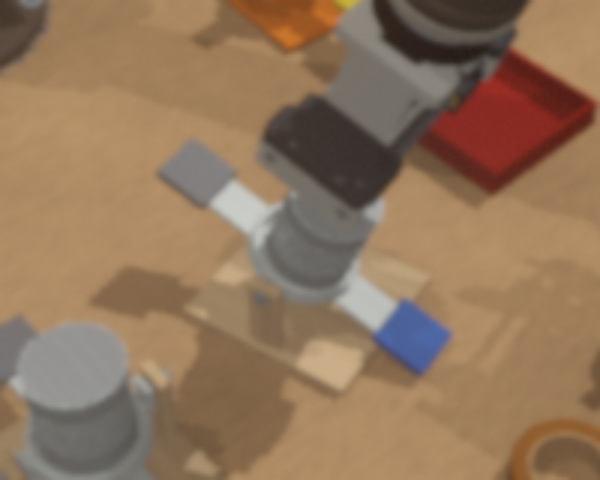

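The lid is centred between the fingers at column 257. The fingers are still opening (0.68), so I'll wait, then descend along the tin's axis.

```bash
python3 -m handwheel '[{"tx":0,"ty":0,"tz":0,"wx":0,"wy":0,"wz":0,"claw":1},{"tx":0,"ty":0,"tz":0,"wx":0,"wy":0,"wz":0,"claw":1},{"tx":0,"ty":0,"tz":0,"wx":0,"wy":0,"wz":0,"claw":1},{"tx":0,"ty":0,"tz":0,"wx":0,"wy":0,"wz":0,"claw":1},{"tx":0,"ty":0,"tz":1,"wx":0,"wy":0,"wz":0,"claw":1},{"tx":0.1,"ty":0,"tz":2,"wx":0,"wy":0,"wz":0,"claw":1}]' 20
```

```text
clock: 12.53
position: [0.5347, -0.0047, 0.1443]
ee_rot: [0.199, -2.797, 0.035]
force: [-0.2, 0.3, -0.6]
width: 1.002
```

```bash
python3 -m handwheel '[{"tx":0,"ty":0,"tz":1,"wx":0,"wy":0,"wz":0,"claw":1},{"tx":0,"ty":0,"tz":2,"wx":0,"wy":0,"wz":0,"claw":1},{"tx":0,"ty":0,"tz":3,"wx":0,"wy":0,"wz":0,"claw":1},{"tx":0,"ty":0,"tz":4,"wx":0,"wy":0,"wz":0,"claw":1},{"tx":0,"ty":0,"tz":5,"wx":0,"wy":0,"wz":0,"claw":1},{"tx":0,"ty":0,"tz":5,"wx":0,"wy":0,"wz":0,"claw":1},{"tx":0,"ty":0,"tz":5,"wx":0,"wy":0,"wz":0,"claw":1}]' 20
python3 - <<'E'
from h import *
im,d,W=wrist(); cv2.imwrite("pics/w9.png",im)
im,d=vision.get_image("scene"); cv2.imwrite("pics/s9.png",cv2.resize(im[130:290,150:350],None,fx=3,fy=3))
plan(tinpt(-.02),YAW["B"],LEAN,-.005)
E
```

```text
clock: 13.12
position: [0.5176, -0.0071, 0.0972]
ee_rot: [0.198, -2.795, 0.035]
force: [1.2, -0.1, 0.7]
width: 1.0
t cm [-0.   0.   0.2] w deg [-0.1  0.1  0.1] TCP [ 0.518 -0.007  0.096]
```

View pics/w9.png

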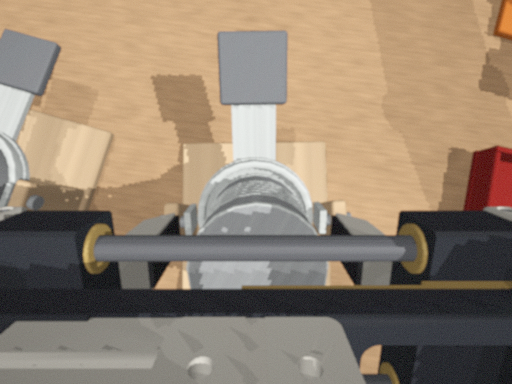

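View pics/s9.png

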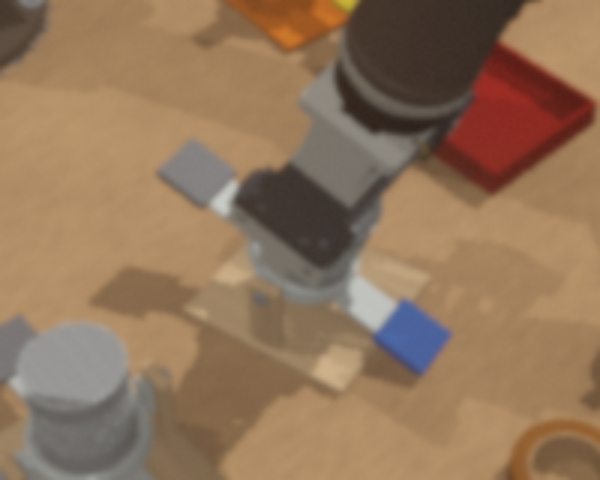

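The fingers straddle the tin evenly: tin at columns 188–328, finger inner edges near 150 and 362. Closing at 25 N.

```bash
python3 -m handwheel '[{"tx":0,"ty":0,"tz":0,"wx":0,"wy":0,"wz":0,"claw":0.6},{"tx":0,"ty":0,"tz":0,"wx":0,"wy":0,"wz":0,"claw":0.6},{"tx":0,"ty":0,"tz":0,"wx":0,"wy":0,"wz":0,"claw":0.6},{"tx":0,"ty":0,"tz":0,"wx":0,"wy":0,"wz":0,"claw":0.6},{"tx":0,"ty":0,"tz":0,"wx":0,"wy":0,"wz":0,"claw":0.6},{"tx":0,"ty":0,"tz":0,"wx":0,"wy":0,"wz":0,"claw":0.6},{"tx":0,"ty":0,"tz":0,"wx":0,"wy":0,"wz":0,"claw":0.6},{"tx":0,"ty":0,"tz":0,"wx":0,"wy":0,"wz":0,"claw":0.6}]' 25
```

```text
clock: 13.88
position: [0.5183, -0.0069, 0.0979]
ee_rot: [0.199, -2.797, 0.034]
force: [1.2, 0.6, 2.9]
width: 0.713
```

It closed on 65.6 mm, which is the tin body. Lifting along the tin's axis.

```bash
python3 -m handwheel '[{"tx":0,"ty":0,"tz":-1,"wx":0,"wy":0,"wz":0,"claw":0.6},{"tx":0,"ty":0,"tz":-2,"wx":0,"wy":0,"wz":0,"claw":0.6},{"tx":0,"ty":0,"tz":-3.5,"wx":0,"wy":0,"wz":0,"claw":0.6},{"tx":0,"ty":0,"tz":-5,"wx":0,"wy":0,"wz":0,"claw":0.6},{"tx":0.5,"ty":0,"tz":-7,"wx":0,"wy":0,"wz":0,"claw":0.6},{"tx":1,"ty":0,"tz":-9,"wx":0,"wy":0,"wz":0,"claw":0.6},{"tx":1,"ty":0,"tz":-9,"wx":0,"wy":0,"wz":0,"claw":0.6}]' 25
python3 - <<'E'
from h import *
im,d,W=wrist(); cv2.imwrite("pics/w10.png",im)
im,d=vision.get_image("scene"); cv2.imwrite("pics/s10.png",im)
by=np.radians(-5.5)
plan([.488,.2415,.20],by,0,-.005)
print(sensors.observe()["joints"].round(2))
E
```

```text
clock: 14.47
position: [0.5409, -0.0046, 0.19]
ee_rot: [0.198, -2.803, 0.035]
force: [1.0, -0.4, -1.3]
width: 0.714
t cm [ 1.8 25.  -0.3] w deg [ -2.3 -19.2  13.5] TCP [0.488 0.242 0.195]
[-0.4   0.57  0.46  1.61 -0.19  1.35  1.82]
```

View pics/w10.png

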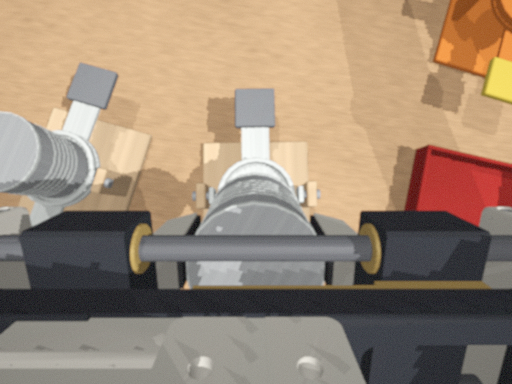

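View pics/s10.png

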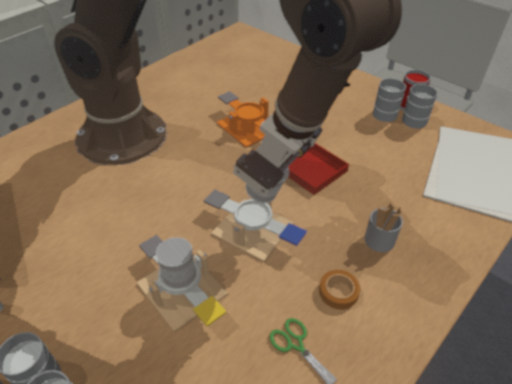

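The tin is lifted and the blue tray, now empty, is level at (253,215). Next is the move to the box while turning upright.

```bash
python3 -m handwheel '[{"tx":0.2,"ty":2,"tz":-0.5,"wx":0,"wy":-2,"wz":1,"claw":0.6},{"tx":0.4,"ty":5,"tz":-0.5,"wx":-0.4,"wy":-4,"wz":3,"claw":0.6},{"tx":0.6,"ty":8,"tz":-0.5,"wx":-0.8,"wy":-6,"wz":5,"claw":0.6},{"tx":0.8,"ty":11,"tz":-0.5,"wx":-1.2,"wy":-9,"wz":7,"claw":0.6},{"tx":1.1,"ty":14,"tz":-0.4,"wx":-1.5,"wy":-12,"wz":9,"claw":0.6},{"tx":1.4,"ty":17,"tz":-0.3,"wx":-1.8,"wy":-15,"wz":11,"claw":0.6},{"tx":1.6,"ty":20,"tz":-0.3,"wx":-2.1,"wy":-17,"wz":12.5,"claw":0.6},{"tx":1.8,"ty":23,"tz":-0.3,"wx":-2.3,"wy":-19.2,"wz":13.5,"claw":0.6},{"tx":1.8,"ty":25,"tz":-0.3,"wx":-2.3,"wy":-19.2,"wz":13.5,"claw":0.6},{"tx":1.8,"ty":25,"tz":-0.3,"wx":-2.3,"wy":-19.2,"wz":13.5,"claw":0.6},{"tx":1.8,"ty":25,"tz":-0.3,"wx":-2.3,"wy":-19.2,"wz":13.5,"claw":0.6}]' 25
python3 - <<'E'
from h import *
p,Rm=tool()
im,d,W=wrist(); cv2.imwrite("pics/w11.png",im)
im,d=vision.get_image("scene"); cv2.imwrite("pics/s11.png",cv2.resize(im[60:260,200:400],None,fx=3,fy=3))
W=world("scene",d)
plan([.488,.2415,.065],np.radians(-5.5),0,-.005)
E
```

```text
clock: 15.48
position: [0.4859, 0.2422, 0.1936]
ee_rot: [-0.146, -3.134, 0.003]
force: [-0.5, -0.9, -2.4]
width: 0.713
t cm [-0.1  0.2 13.4] w deg [-0.1 -0.2 -0.1] TCP [0.488 0.242 0.06 ]
```

View pics/w11.png

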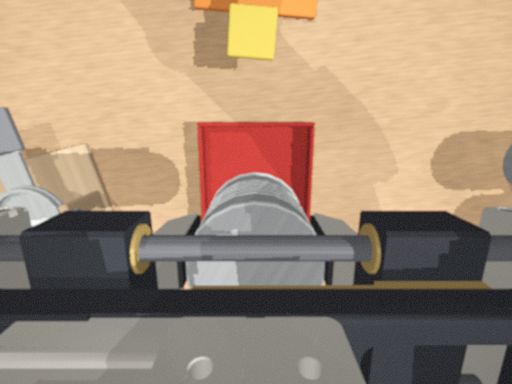

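View pics/s11.png

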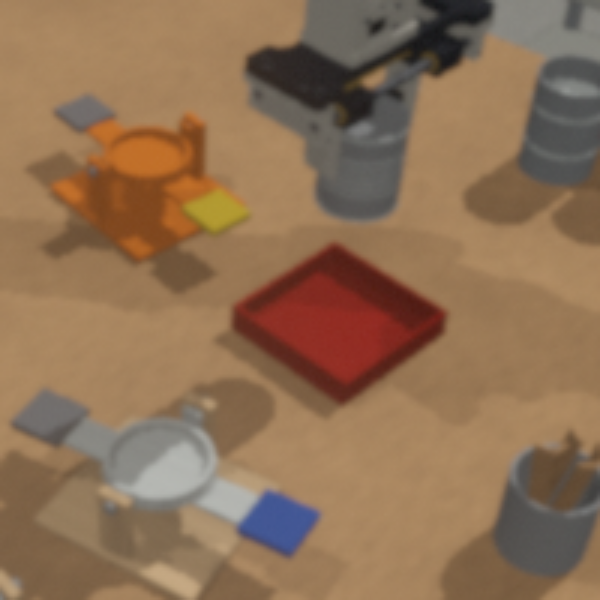

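The tin hangs upright over the box, and the box walls show evenly on both sides (columns 198–314). Lowering.

```bash
python3 -m handwheel '[{"tx":-0.1,"ty":0,"tz":2,"wx":0,"wy":0,"wz":0,"claw":0.6},{"tx":-0.1,"ty":0,"tz":4.5,"wx":0,"wy":0,"wz":0,"claw":0.6},{"tx":-0.1,"ty":0,"tz":7,"wx":0,"wy":0,"wz":0,"claw":0.6},{"tx":-0.1,"ty":0,"tz":9.5,"wx":0,"wy":0,"wz":0,"claw":0.6},{"tx":-0.1,"ty":0,"tz":11.5,"wx":0,"wy":0,"wz":0,"claw":0.6},{"tx":-0.1,"ty":0,"tz":12.5,"wx":0,"wy":0,"wz":0,"claw":0.6},{"tx":-0.1,"ty":0,"tz":12.8,"wx":0,"wy":0,"wz":0,"claw":0.6},{"tx":-0.1,"ty":0,"tz":12.8,"wx":0,"wy":0,"wz":0,"claw":0.6},{"tx":-0.1,"ty":0,"tz":12.8,"wx":0,"wy":0,"wz":0,"claw":0.6}]' 25
python3 - <<'E'
from h import *
im,d=vision.get_image("scene"); cv2.imwrite("pics/s12.png",cv2.resize(im[60:260,200:400],None,fx=3,fy=3))
E
```

```text
clock: 16.33
position: [0.4888, 0.2406, 0.0674]
ee_rot: [-0.152, -3.137, 0.001]
force: [0.3, 0.7, -2.3]
width: 0.715
```

View pics/s12.png

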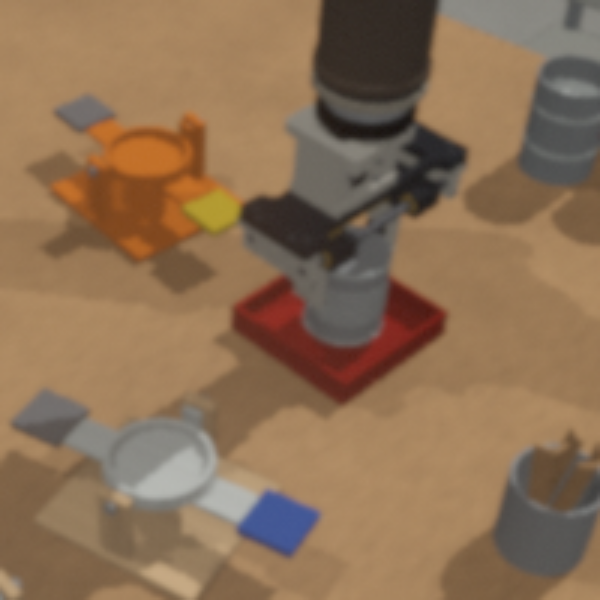

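```bash
python3 -m handwheel '[{"tx":0,"ty":0,"tz":0.3,"wx":0,"wy":0,"wz":0,"claw":0.6},{"tx":0,"ty":0,"tz":0.5,"wx":0,"wy":0,"wz":0,"claw":0.6},{"tx":0,"ty":0,"tz":0.7,"wx":0,"wy":0,"wz":0,"claw":0.6},{"tx":0,"ty":0,"tz":0.8,"wx":0,"wy":0,"wz":0,"claw":0.6},{"tx":0,"ty":0,"tz":0.9,"wx":0,"wy":0,"wz":0,"claw":0.6},{"tx":0,"ty":0,"tz":0.9,"wx":0,"wy":0,"wz":0,"claw":0.6}]' 25
```

```text
clock: 16.88
position: [0.4878, 0.2409, 0.0574]
ee_rot: [-0.151, -3.136, 0.002]
force: [0.7, -0.0, -2.6]
width: 0.714
```

```bash
python3 -m handwheel '[{"tx":0,"ty":0,"tz":0.1,"wx":0,"wy":0,"wz":0,"claw":0.6},{"tx":0,"ty":0,"tz":0.2,"wx":0,"wy":0,"wz":0,"claw":0.6},{"tx":0,"ty":0,"tz":0.2,"wx":0,"wy":0,"wz":0,"claw":0.6},{"tx":0,"ty":0,"tz":0.2,"wx":0,"wy":0,"wz":0,"claw":0.6}]' 25
python3 -c "
from h import *
print(sensors.observe()['force'].round(1))
im,d=vision.get_image('scene'); cv2.imwrite('pics/s13.png',cv2.resize(im[120:220,250:370],None,fx=6,fy=6))"
```

```text
clock: 17.22
position: [0.488, 0.2409, 0.0555]
ee_rot: [-0.151, -3.136, 0.001]
force: [0.4, 0.0, -1.9]
width: 0.712
[ 0.4  0.  -1.9]
```

View pics/s13.png

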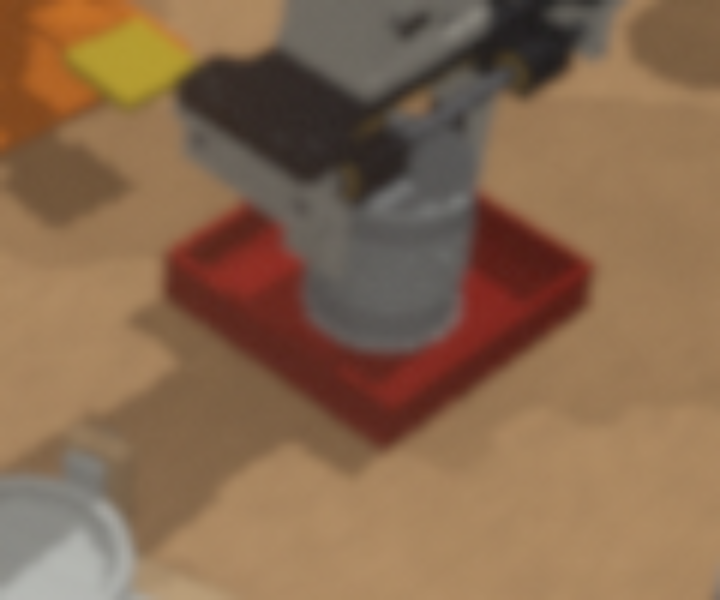

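Nearly on the floor. Weight is still carried (-1.9 N), so I go down in millimetre steps.

```bash
python3 -m handwheel '[{"tx":0,"ty":0,"tz":0.1,"wx":0,"wy":0,"wz":0,"claw":0.6},{"tx":0,"ty":0,"tz":0.1,"wx":0,"wy":0,"wz":0,"claw":0.6},{"tx":0,"ty":0,"tz":0.2,"wx":0,"wy":0,"wz":0,"claw":0.6},{"tx":0,"ty":0,"tz":0.2,"wx":0,"wy":0,"wz":0,"claw":0.6}]' 25
python3 -m handwheel '[{"tx":0,"ty":0,"tz":0.1,"wx":0,"wy":0,"wz":0,"claw":0.6},{"tx":0,"ty":0,"tz":0.1,"wx":0,"wy":0,"wz":0,"claw":0.6},{"tx":0,"ty":0,"tz":0.1,"wx":0,"wy":0,"wz":0,"claw":0.6}]' 25
```

```text
clock: 17.6
position: [0.4882, 0.2408, 0.0543]
ee_rot: [-0.151, -3.136, 0.001]
force: [-1.8, -1.8, 8.2]
width: 0.712
clock: 17.85
position: [0.4882, 0.2407, 0.0541]
ee_rot: [-0.151, -3.136, -0.0]
force: [-5.5, -2.7, 20.1]
width: 0.717
```

Firmly in contact. I ease off 2 mm, then open.

```bash
python3 -m handwheel '[{"tx":0,"ty":0,"tz":-0.2,"wx":0,"wy":0,"wz":0,"claw":0.6},{"tx":0,"ty":0,"tz":-0.2,"wx":0,"wy":0,"wz":0,"claw":0.72},{"tx":0,"ty":0,"tz":-0.2,"wx":0,"wy":0,"wz":0,"claw":0.85},{"tx":0,"ty":0,"tz":-0.2,"wx":0,"wy":0,"wz":0,"claw":1},{"tx":0,"ty":0,"tz":-0.2,"wx":0,"wy":0,"wz":0,"claw":1},{"tx":0,"ty":0,"tz":-0.2,"wx":0,"wy":0,"wz":0,"claw":1},{"tx":0,"ty":0,"tz":-0.2,"wx":0,"wy":0,"wz":0,"claw":1},{"tx":0,"ty":0,"tz":-0.2,"wx":0,"wy":0,"wz":0,"claw":1}]' 25
python3 -c "
from h import *
im,d=vision.get_image('scene'); cv2.imwrite('pics/s14.png',cv2.resize(im[120:220,250:370],None,fx=6,fy=6))"
```

```text
clock: 18.52
position: [0.488, 0.2409, 0.0545]
ee_rot: [-0.151, -3.136, 0.001]
force: [-0.4, -0.3, -0.0]
width: 0.997
```

View pics/s14.png

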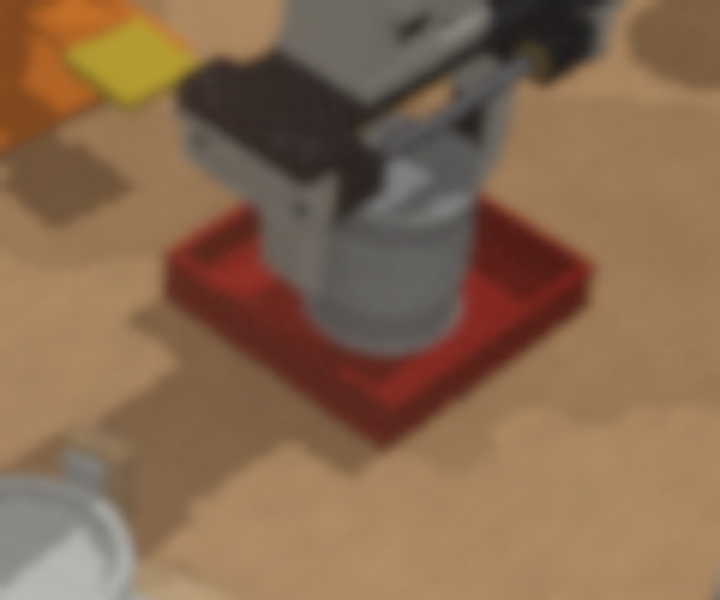

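The jaws are open and the tin stands upright. Retracting straight up.

```bash
python3 -m handwheel '[{"tx":0,"ty":0,"tz":-1,"wx":0,"wy":0,"wz":0,"claw":1},{"tx":0,"ty":0,"tz":-2.5,"wx":0,"wy":0,"wz":0,"claw":1},{"tx":0,"ty":0,"tz":-4.5,"wx":0,"wy":0,"wz":0,"claw":1},{"tx":0,"ty":0,"tz":-7,"wx":0,"wy":0,"wz":0,"claw":1},{"tx":0,"ty":0,"tz":-10,"wx":0,"wy":0,"wz":0,"claw":1},{"tx":0,"ty":0,"tz":-13,"wx":0,"wy":0,"wz":0,"claw":1},{"tx":0,"ty":0,"tz":-16,"wx":0,"wy":0,"wz":0,"claw":1},{"tx":0,"ty":0,"tz":-19,"wx":0,"wy":0,"wz":0,"claw":1},{"tx":0,"ty":0,"tz":-20,"wx":0,"wy":0,"wz":0,"claw":1},{"tx":0,"ty":0,"tz":-20,"wx":0,"wy":0,"wz":0,"claw":1},{"tx":4,"ty":0,"tz":-20,"wx":0,"wy":0,"wz":0,"claw":1},{"tx":8,"ty":0,"tz":-20,"wx":0,"wy":0,"wz":0,"claw":1}]' 25
python3 -m handwheel '[{"tx":2,"ty":3,"tz":0,"wx":0,"wy":0,"wz":0,"claw":1},{"tx":4,"ty":7,"tz":0,"wx":0,"wy":0,"wz":0,"claw":1},{"tx":5,"ty":11,"tz":0,"wx":0,"wy":0,"wz":0,"claw":1},{"tx":5,"ty":15,"tz":0,"wx":0,"wy":0,"wz":0,"claw":1},{"tx":5,"ty":18,"tz":0,"wx":0,"wy":0,"wz":0,"claw":1},{"tx":5,"ty":18,"tz":0,"wx":0,"wy":0,"wz":0,"claw":1}]' 25
python3 - <<'E'
from h import *
for n in ["scene","top"]:
    im,d=vision.get_image(n); cv2.imwrite(f"pics/{n}15.png",im); W=world(n,d)
    for c,x,y,lo,hi in [("Ytin",.5,-.22,.117,.14),("Btin in box",.488,.24,.07,.095)]:
        m=(abs(W[...,1]-y)<.07)&(abs(W[...,0]-x)<.08)&(W[...,2]>lo)&(W[...,2]<hi)&(d>0)
        q=W[m]
        if len(q)>20: print(n,c,m.sum(),np.median(q,0).round(4),cv2.minEnclosingCircle(q[:,:2].astype(np.float32)))
    for lab in ["strip_pot","scissors","tape_roll"]:
        for r in nets.cut_out(lab,n)[:1]:
            print(n,lab,round(r["score"],2),np.median(W[r["region"]&(d>0)],0).round(3))
E
```

```text
clock: 19.57
position: [0.4086, 0.2478, 0.2537]
ee_rot: [-0.156, -3.136, 0.004]
force: [-0.7, 1.3, 0.1]
width: 0.997
clock: 20.07
position: [0.3737, 0.4392, 0.2528]
ee_rot: [-0.139, -3.135, 0.001]
force: [-1.1, -0.5, -0.1]
width: 0.999
scene Ytin 898 [ 0.5097 -0.2266  0.1249] ((0.5064709186553955, -0.22330716252326965), 0.03511086478829384)
scene Btin in box 445 [0.4963 0.2346 0.0791] ((0.4935052990913391, 0.2363692820072174), 0.035782620310783386)
scene strip_pot 0.65 [0.744 0.14  0.055]
scene scissors 0.79 [ 0.754 -0.169  0.008]
scene tape_roll 0.62 [ 0.75  -0.021  0.022]
top Ytin 529 [ 0.503  -0.2208  0.1251] ((0.5037664175033569, -0.22128310799598694), 0.03396996110677719)
top Btin in box 501 [0.49   0.2414 0.0798] ((0.4906655550003052, 0.24185407161712646), 0.03371991589665413)
top strip_pot 0.63 [0.731 0.156 0.056]
top scissors 0.61 [ 0.779 -0.165  0.008]
top tape_roll 0.82 [ 0.746 -0.009  0.022]
```

View pics/scene15.png

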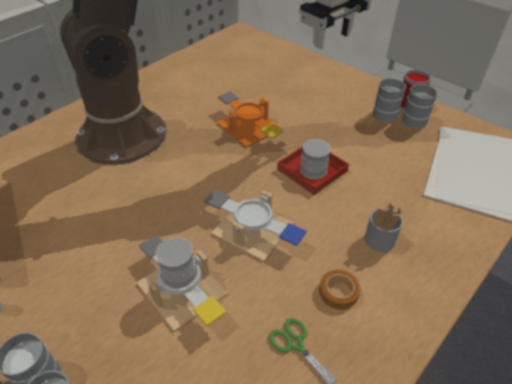

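View pics/top15.png

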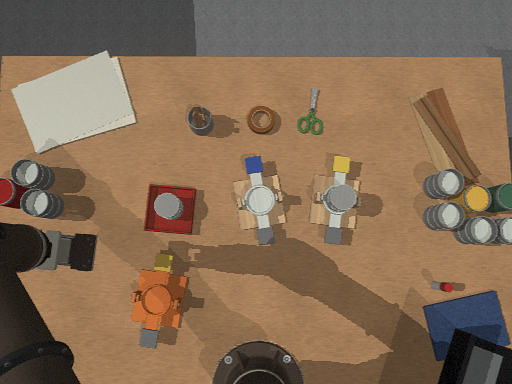

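The final views check out. The rattler stands in the box at top (168,206), lid at z = 0.080. The yellow tin is seated level at (340,197), lid at z = 0.125. Scissors, tape and pot are where they were, and the arm is clear.

```bash
python3 -c "
from cell import arm
print(arm.sign_off())"
```

```text
the job is handed in; nothing more can be done
None
```

The blue-tab tin was the rattler. It now stands upright in the red repair box, and I handed the job in at about 20 s of the 62 s allowed.

- **Test:** I pressed the yellow tab first, then the blue, each to its stop and held for over a second. The yellow tray swung back level, and the blue tray stayed tipped.
- **Placing:** I gripped the tipped blue tin along its own axis, turned it upright on the way and set it near the middle of the box. It was briefly pressed on the floor with about 20 N at the wrist; I eased off 2 mm before opening the jaws.
- **Last checks:** The rattler's lid is at z = 0.080, as it should be for a tin standing on the 5 mm floor. The sound tin's lid is at z = 0.125, unchanged and seated on its level tray. The scissors, tape, pot and orange look-alike look untouched, and the arm is clear of everything.

Some measurements disagreed, but none changed the outcome:
- **Camera offset:** The scene and top cameras differed by 3–6 mm.
- **Tipped angle:** The pressed trays measured about 21°, not the 19° given for full tilt.
- **Scissors and depth:** The scissors' top-view median x moved from 0.746 to 0.779, but they look unmoved in both pictures and the scene view repeated to 1 mm. The lid-tilt fits on the tipped blue tin were spoiled by stray depth points, so I used the known geometry.

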